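# Put the yellow-capped spice jar away in the cupboard door

## Robot

A 6-joint arm with a two-finger parallel gripper is mounted at the origin on a cart in front of the work surface, level with it; the furniture and walls round the work are solid. World frame = base frame: x ahead of the robot, y to its left, z up, the work surface at z = 0. Lengths are in m, angles in rad, forces in N, time in s.
With the tool pointing down it reaches from about 0.3 to 0.875 m from the base axis. Payload 4.2 kg.
Tool frame: the origin (TCP) lies midway between the tips of the shut fingers; the grasp point (between the pads) lies 19 mm behind it; z points along the fingers, y is the line along which they close (so a half turn about z gives the same grasp; the last joint's range is limited). The gripper opens to 85 mm and grips with 20 to 120 N. Pads are 22 mm wide; open, the fingers measure 114 mm over their backs; the gripper's body (76 mm by 85 mm) begins 54 mm behind the grasp point. The pads swing forward as they close: fully open they stand 13 mm farther back than shut.
Start: joints at [1.311, 0.32, 1.565, -0, 1.257, -0.02], TCP at [0.137, 0.559, 0.231] pointing down, gripper open.
Joint ranges: [-3.11, 3.11], [-0.84, 2.01], [0.21, 2.61], [-1.34, 4.49], [0.05, 2.63], [-2.56, 2.56]. Speed limits (rad/s): [2.57, 2.57, 3.14, 3.14, 3.14, 3.14].

## Interface

Orientations are given as a unit quaternion [w, x, y, z].
In Python, from bench import bot gives the robot as it stands.
- The arm moves only by the tool drive_tool, never from a script. Its argument "commands" is a list of rows, each a list of 7 numbers: the shift along the tool's x, y, z in units of 30 mm (1.0 is 30 mm), then the turn, a rotation vector about the tool's x, y, z in units of 6 degrees (1.0 is 6 degrees), then the gripper command: -1 is shut, 1 is fully open, values between are in proportion. In form: [[tx, ty, tz, rx, ry, rz, grip], ...]. A call has 1 to 10 rows; each row shifts and turns the commanded pose from where the row before left it, along the tool's axes as they then stand; what a row does not reach is not made up. A row lasts 1/10 s, in which the tool goes at most 50 mm and 8.59 degrees, less where a joint would pass 70% of its speed; a pose out of reach is approached as far as the arm can. A call is refused whole if a number of a shift passes 1 or a number of a turn 1, either way. A call with a gripper value outside its range is refused whole. The fingers move at their own pace and stop on an object; "squeeze" is the grip in N (left out, the last holds). Time passes only in rows, so rows that do not move let the fingers close. It gives the time, the measured TCP pose, the force, the opening and the grip force at its end, in the units of the state.
- bot.state(): the state, without advancing time (a new reading comes with each control period).
- bot.grab_frame(name): name is "scene" or "top"; returns the picture (384x512x3 uint8, red, green, blue); there is no depth.
- bot.camera_model(name): a dict with "fx", "fy", "cx", "cy" (pixels), "world_from_camera" (4x4, takes a point from camera to world coordinates). Camera axes: x right, y down, z forward; pixel columns grow to the right and rows downward; lengths in m; the calibration is good to about 2 mm. A picture is of the moment at which its call begins. camera_model takes no time and is no camera call.
- bot.finish_job(): hands the job in; it is judged then, once.
The state is a dict: "time_s": time; "joint_positions": joint angles; "qd": joint speeds; "effort": joint torques, N m; "tool_pos": TCP position; "tool_rot": TCP orientation; "ft_force": force on the tool from outside, world axes, zero at the start; "torque": the same for the moment, N m; "gripper_width": opening from 0.0 (shut) to 1.0 (fully open); "finger_force": force on a finger pad.
Only numpy, scipy, OpenCV 4.12 (cv2) and the standard library are available. Lean on these libraries where they do the work, as an engineer would, in place of code of your own. Each camera call takes 0.05 s, during which the arm holds its last target. There are 200 camera calls.

## Task

Put the yellow-capped spice jar away: swing the little spice cupboard's door wide open (about a right angle) by its brass handle, set the jar down gently, upright, in the free pocket of the rack on the inside of the door, then close the door gently until it is fully shut. Leave the two red-capped jars on the worktop where they stand, and keep the red-capped jar that is already in the rack standing in its pocket.

Things in the scene. Friction and masses are not known exactly. Their poses are not given: they have to be found in the camera images.
- cupboard: Wooden spice cupboard fixed on the worktop, 145 deep (x) x 220 wide (y) x 192 high. Origin at the centre of its underside; its own -x axis points out of the front, +y towards the hinge side (the left side for someone facing it). Its flat roof is at 180 to 192 and is flush with the door front.
- door (a joint): Hinge angle of the cupboard door in rad: 0 shut, grows as the free edge swings out towards the robot, stops at 1.75. Upright hinge; it stays where it is left (friction 0.12 N m, damping 0.12 N m s/rad, no spring, no latch). The door is 216 wide, 16 thick, from 10 to 178 above the worktop; its outer face is framed, the middle panel lying 2 mm deeper than the frame.
- door_hinge (a point): Point on the door's hinge axis, in the plane of the outer face, 150 above the worktop. Its axes turn with the door: -x points out of the door's outer face, -y points along the door from the hinge to the free edge, z up; with the door shut they are parallel to the cupboard's axes.
- door_handle (a point): Point on the centre line of the upright round brass bar handle, 150 above the worktop. The bar is 11 thick, runs from 75 to 167 above the worktop and stands 35 (centre) off the outer face, 190 from the hinge axis along the door, 26 from the free edge, on two 8 mm posts 85 and 157 above the worktop that go straight to the door. Axes as for door_hinge.
- free_pocket (a point): Centre of the floor of the empty pocket of the rack inside the door; turns with the door, axes as door_hinge. 60 above the worktop, 144 from the hinge along the door, 27 behind the door's inner face. Inside it is 54 across (x, inner face to outer rail) by 56 along the door (y); walls rise 36 above its floor. Door top 118 above the floor, roof underside (door shut) 120.
- full_pocket (a point): Centre of the floor of the like pocket, 80 mm nearer the hinge, in which the third red-capped jar stands.
- yellow_jar: Spice jar with a yellow cap, the jar to be put away: round, 42 wide, 96 high, about 0.1 kg. Origin at the centre of its underside, z up. Starts upright on the worktop in one of three places to the right of the cupboard.
- red_jar_a: Red-capped spice jar standing on the worktop, 45 wide, 106 high, origin at the centre of its underside. Leave it alone.
- red_jar_b: Red-capped spice jar standing on the worktop, 45 wide, 106 high, origin at the centre of its underside. Leave it alone.
- red_jar_c: Loose red-capped spice jar standing in the other pocket of the door's rack, 45 wide, 106 high, origin at the centre of its underside. It rides along with the door.
Things that resemble listed ones, but are neither listed nor needed, are in the scene too. Leave any purple look-alike of the yellow_jar alone.

How it is judged:
By the outcome, as a careful person would: the job done as asked, in the order asked, and still so for the second after the job is handed in, with the robot touching nothing.
It also fails if it takes over 67 s, if anything falls off the work surface, if the arm or the gripper's body presses on something with over 40 N, if the wrist force passes 120 N, or if a joint passes its speed limit or range.

## Working session

There is one attempt and no reset: what is moved stays moved. The work goes in short steps, Python scripts to look and compute and a tool call to move; the robot and the scene stay as the last step left them, time stands still between calls to the robot, and variables do not carry over. Pictures are saved under pics/ and viewed, at most 10 in all, crops included, and the job is handed in when it is done.

Besides the shell and the picture viewer there is one more tool, called after ">>>" by a JSON object that holds its "op" and its "data". drive_tool: Moves the arm, as the interface text tells. Its arguments: {"type":"object","properties":{"commands":{"type":"array"},"squeeze":{"type":"number"}},"required":["commands"]}

```bash
ls; mkdir -p pics; cat > h.py <<'E'
import numpy as np, cv2
from bench import bot
from scipy.spatial.transform import Rotation as R
def grab(n,f=None):
    im=bot.grab_frame(n)
    if f: cv2.imwrite('pics/'+f,cv2.cvtColor(im,cv2.COLOR_RGB2BGR))
    return im
def ray(n,u,v):
    c=bot.camera_model(n);T=np.array(c["world_from_camera"])
    d=T[:3,:3]@np.array([(u-c["cx"])/c["fx"],(v-c["cy"])/c["fy"],1.]);return T[:3,3],d
def onz(n,u,v,z):
    o,d=ray(n,u,v);return o+d*(z-o[2])/d[2]
def proj(n,p):
    c=bot.camera_model(n);T=np.linalg.inv(np.array(c["world_from_camera"]));q=T[:3,:3]@np.asarray(p)+T[:3,3]
    return [c["fx"]*q[0]/q[2]+c["cx"],c["fy"]*q[1]/q[2]+c["cy"]]
E
python3 - <<'E'
from h import *
a=grab("scene","s0.png");b=grab("top","t0.png")
cv2.imwrite('pics/both0.png',cv2.cvtColor(np.vstack([a,b])[:, :],cv2.COLOR_RGB2BGR))
for n in("scene","top"):
    c=bot.camera_model(n);print(n,c["fx"],np.round(c["world_from_camera"],3).tolist())
s=bot.state();print(s["tool_pos"],s["tool_rot"])
E
```

```text
pics
scene 446.2418723069186 [[-0.984, 0.145, -0.102, 0.738], [0.177, 0.845, -0.504, 0.518], [0.013, -0.514, -0.858, 1.196], [0.0, 0.0, 0.0, 1.0]]
top 463.6967837845712 [[-0.011, -0.991, 0.132, 0.466], [-1.0, 0.01, -0.008, -0.117], [0.007, -0.132, -0.991, 1.189], [0.0, 0.0, 0.0, 1.0]]
[0.13647573 0.55815087 0.2305727 ] [-9.56139141e-05  1.19604053e-01  9.92821365e-01 -7.74134804e-04]
```

View pics/s0.png

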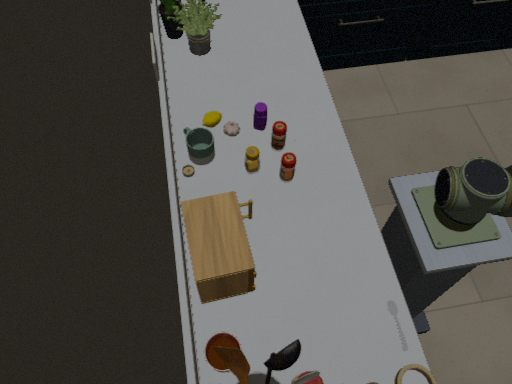

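View pics/t0.png

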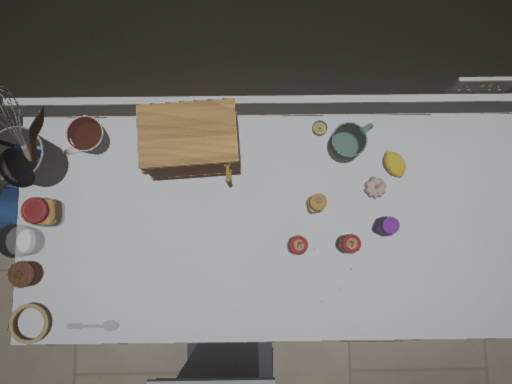

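Scene view: cupboard at (220,245), its handle at (250,208), and a yellow-capped jar at (252,158). The red jars are at (279,133) and (288,165), and the purple one is at (260,115).

Things that could be taken for the yellow jar, in the top view:
- capped jar (318,203)
- lemon (395,163)
- small bowl or lid (320,128)
- purple look-alike (389,226)
- mustard item (45,210)

I choose (318,203) and will check it in one crop along with the cupboard.

```bash
python3 - <<'E'
from h import *
t=cv2.imread('pics/t0.png');s=cv2.imread('pics/s0.png')
A=cv2.resize(t[90:270,130:400],None,fx=2.9,fy=2.9,interpolation=cv2.INTER_CUBIC)[:, :]
cv2.imwrite('pics/crop_t.png',A)
hsv=cv2.cvtColor(t,cv2.COLOR_BGR2HSV)
hs=cv2.cvtColor(s,cv2.COLOR_BGR2HSV)
def blobs(hsv,lo,hi,name):
    m=cv2.inRange(hsv,lo,hi);n,l,st,c=cv2.connectedComponentsWithStats(m)
    for i in range(1,n):
        if st[i,4]>40: print(name,st[i].tolist(),c[i].round(1).tolist())
for nm,h in(("top",hsv),("scene",hs)):
    blobs(h,(18,120,80),(32,255,255),nm+" yel"); blobs(h,(0,150,70),(6,255,255),nm+" red")
    blobs(h,(8,60,60),(20,255,255),nm+" wood")
for n,u,v,z in(("t",318,202,.096),("ra",299,245,.106),("rb",351,243,.106)): print(n,onz("top",u,v,z).round(4))
m=cv2.inRange(hsv[90:190,125:250],(8,50,100),(24,255,255))
c=max(cv2.findContours(m,0,2)[0],key=cv2.contourArea)+[125,90]
r=cv2.minAreaRect(c);print(r);print(cv2.approxPolyDP(c,4,True)[:,0].tolist())
E
```

```text
top yel [384, 152, 21, 24, 280] [393.6, 163.9]
top wood [136, 99, 104, 87, 7272] [188.3, 137.9]
top wood [75, 122, 27, 28, 558] [87.7, 135.2]
top wood [313, 122, 13, 13, 108] [318.9, 127.7]
top wood [27, 135, 6, 26, 51] [29.9, 150.2]
top wood [307, 194, 20, 18, 206] [316.4, 202.6]
top wood [37, 199, 23, 26, 274] [51.0, 212.5]
top wood [294, 239, 10, 12, 82] [298.3, 244.7]
top wood [347, 238, 11, 11, 81] [351.6, 242.9]
top wood [8, 262, 35, 25, 722] [24.5, 273.6]
top wood [12, 309, 23, 32, 158] [17.7, 326.9]
scene yel [203, 111, 18, 14, 193] [211.4, 117.7]
scene yel [246, 146, 13, 11, 92] [252.1, 151.4]
scene yel [246, 159, 13, 10, 90] [252.0, 163.7]
scene yel [229, 192, 9, 12, 47] [232.8, 197.4]
scene yel [184, 197, 70, 86, 1906] [215.9, 242.5]
scene yel [233, 200, 19, 11, 54] [241.3, 204.8]
scene yel [221, 226, 14, 9, 55] [228.0, 230.0]
scene red [273, 122, 13, 10, 63] [279.3, 127.3]
scene red [282, 153, 14, 12, 76] [288.8, 158.7]
scene red [304, 378, 16, 6, 52] [312.9, 381.4]
scene wood [275, 123, 9, 6, 41] [279.3, 125.5]
scene wood [284, 154, 10, 8, 51] [288.6, 157.7]
scene wood [281, 166, 14, 15, 117] [287.3, 173.3]
scene wood [181, 191, 74, 113, 5542] [217.0, 243.3]
scene wood [208, 333, 42, 51, 735] [227.1, 359.1]
scene wood [406, 367, 27, 17, 58] [420.2, 371.3]
t [ 0.5774 -0.2636  0.096 ]
ra [ 0.4766 -0.2154  0.106 ]
rb [ 0.48   -0.3364  0.106 ]
((187.14601135253906, 133.1902618408203), (64.7895278930664, 101.241943359375), 86.18592071533203)
[[233, 98], [136, 105], [139, 167], [238, 161]]
```

View pics/crop_t.png

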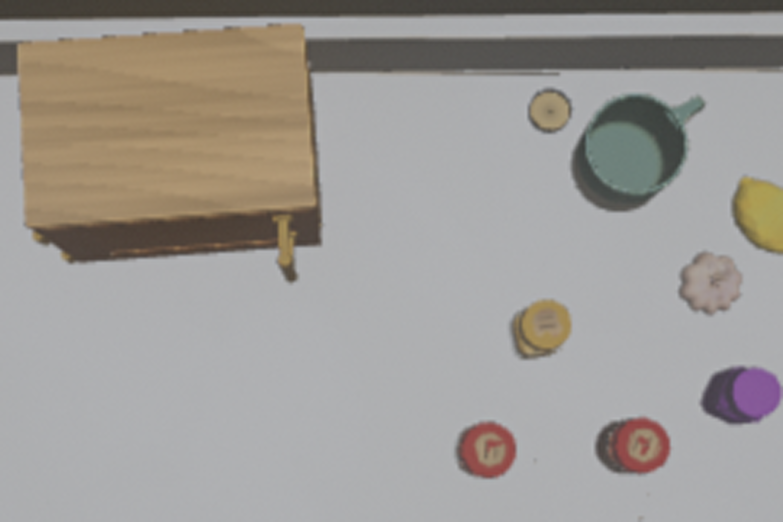

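The crop shows the yellow jar's cap at top-view pixel (317.9,202.1), clearly distinct from the purple (389,226) and red jars. The roof corners are (136.5,104.8), (234.5,98.6), (238.6,161.4) and (139.3,167.9). The handle top is near (227.8,165).

```bash
cat >> h.py <<'E'
E
python3 - <<'E'
from h import *
c=np.array([onz("top",u,v,.192)[:2] for u,v in[(136.5,104.8),(234.5,98.6),(238.6,161.4),(139.3,167.9)]])
print(c.round(4)); BL,BR,FR,FL=c
print([np.linalg.norm(x).round(3) for x in(BL-BR,FR-FL,BL-FL,BR-FR)])
y=(BL-BR)+(FL-FR);a=np.arctan2(-y[0],y[1]);print("yaw",a)
y=y/np.linalg.norm(y);x=np.array([y[1],-y[0]]);C=c.mean(0);print("C",C)
# door hinge: on hinge side in plane of outer face
front=((FL+FR)/2-C)@x;print("front",front)
H=C-0.0725*x+0.108*y; print("hinge",H)
hd=H-.19*y-.035*x;print("handle",hd)
print("handle proj top/bot",proj("top",[*hd,.167]),proj("top",[*hd,.075]))
print(proj("scene",[*hd,.167]),proj("scene",[*hd,.075]))
for th in(1.57,1.65):
    print(th)
E
```

```text
[[ 0.7881  0.1462]
 [ 0.8006 -0.071 ]
 [ 0.6584 -0.0795]
 [ 0.646   0.1367]]
[np.float64(0.218), np.float64(0.217), np.float64(0.142), np.float64(0.142)]
yaw 0.057219023398104994
C [0.72328496 0.03309446]
front -0.07120141672517283
hinge [0.64472732 0.1367716 ]
handle [ 0.62065029 -0.05491903]
handle proj top/bot [np.float64(228.05966563832334), np.float64(180.31257512287075)] [np.float64(230.3646365049576), np.float64(185.9869146780638)]
[np.float64(251.26907490100714), np.float64(201.25876332496136)] [np.float64(250.8233599262064), np.float64(217.32684494927852)]
1.57
1.65
```

```bash
cat >> h.py <<'E'
def to(p,yang=None):
    "units to go to p (tool axes now); with yang, turn first, then shift in turned axes"
    s=bot.state();q=s["tool_rot"];r=R.from_quat([q[1],q[2],q[3],q[0]]);y=r.apply([0,1,0]);z=r.apply([0,0,1]);cur=np.arctan2(y[1],y[0])
    d=np.array(p)-s["tool_pos"]
    if yang is not None:
        da=(yang-cur+np.pi)%(2*np.pi)-np.pi
        r=R.from_matrix(np.array([[-np.sin(yang),np.cos(yang),0],[np.cos(yang),np.sin(yang),0],[0,0,-1]]).T.T)
        M=np.array([[-np.sin(yang),np.cos(yang),0],[np.cos(yang),np.sin(yang),0],[0,0,-1]]).T
        M[:,0]=np.cross([np.cos(yang),np.sin(yang),0],[0,0,-1]);M[:,1]=[np.cos(yang),np.sin(yang),0]
        u=M.T@d/.03;print("turn rz total",round(-np.degrees(da)/6,2))
    else: u=r.inv().apply(d)/.03
    print("shift units",u.round(2),"pos",np.round(s["tool_pos"],4),"yang",round(cur,3),"zdir",z.round(3),"t",s["time_s"])
A=.0572;H=np.array([.6447,.1368])
def door(th,n,w,z):
    "point w along door from hinge, n outward of outer face"
    a=A-th;x=np.array([np.cos(a),np.sin(a)]);y=np.array([-x[1],x[0]])
    return np.array([*(H-n*x-w*y),z]),a+np.pi/2
E
python3 - <<'E'
from h import *
to(*door(0,.035,.19,.22))
E
```

```text
turn rz total -2.84
shift units [-14.94 -21.32   0.35] pos [0.1365 0.5582 0.2306] yang 1.331 zdir [-0.    -0.002 -1.   ] t 0.1
```

>>> {"op": "drive_tool", "data": {"commands": [[0,0,0,0,0,-0.95,1],[0,0,0,0,0,-0.95,1],[0,0,0,0,0,-0.94,1],[-0.68,-0.97,0,0,0,0,1],[-0.68,-0.97,0,0,0,0,1],[-0.68,-0.97,0,0,0,0,1],[-0.68,-0.97,0,0,0,0,1],[-0.68,-0.97,0,0,0,0,1],[-0.68,-0.97,0,0,0,0,1],[-0.68,-0.97,0,0,0,0,1]]}}

```text
time_s: 1.1
tool_pos: [0.2914, 0.362, 0.2311]
tool_rot: [-0.0, -0.029, 1.0, -0.0]
ft_force: [0.7, -0.6, 0.6]
gripper_width: 1.001
finger_force: 0.0
```

>>> {"op": "drive_tool", "data": {"commands": [[-0.68,-0.97,0,0,0,0,1],[-0.68,-0.97,0,0,0,0,1],[-0.68,-0.97,0,0,0,0,1],[-0.68,-0.97,0,0,0,0,1],[-0.68,-0.97,0,0,0,0,1],[-0.68,-0.97,0,0,0,0,1],[-0.68,-0.97,0,0,0,0,1],[-0.68,-0.97,0,0,0,0,1],[-0.68,-0.97,0,0,0,0,1],[-0.68,-0.97,0,0,0,0,1]]}}

```text
time_s: 2.1
tool_pos: [0.5118, 0.0833, 0.2309]
tool_rot: [-0.0, -0.029, 1.0, 0.0]
ft_force: [-0.2, 0.3, 1.0]
gripper_width: 0.999
finger_force: 0.0
```

>>> {"op": "drive_tool", "data": {"commands": [[-0.67,-0.97,0,0,0,0,1],[-0.67,-0.97,0,0,0,0,1],[-0.66,-0.97,0,0,0,0,1],[-0.66,-0.97,0,0,0,0,1],[-0.1,-0.1,0,0,0,0,1],[0,0,0,0,0,0,1],[0,0,0,0,0,0,1]]}}

```text
time_s: 2.8
tool_pos: [0.6, -0.029, 0.2309]
tool_rot: [-0.001, -0.029, 1.0, 0.0]
ft_force: [-0.2, -0.0, -0.5]
gripper_width: 0.999
finger_force: 0.0
```

```bash
python3 - <<'E'
from h import *
to(*door(0,.035,.19,.134))
a=grab("scene","s1.png");b=grab("top","t1.png")
a=cv2.resize(a[160:250,180:300],None,fx=5,fy=5,interpolation=2);b=cv2.resize(b[120:210,180:300],None,fx=5,fy=5,interpolation=2)
cv2.imwrite('pics/c1.png',cv2.cvtColor(cv2.resize(np.hstack([a,b]),(800,300)),cv2.COLOR_RGB2BGR))
E
```

```text
turn rz total 0.01
shift units [-0.64 -0.9   3.23] pos [ 0.6    -0.029   0.2309] yang 1.629 zdir [-0.001  0.001 -1.   ] t 2.8
```

View pics/c1.png

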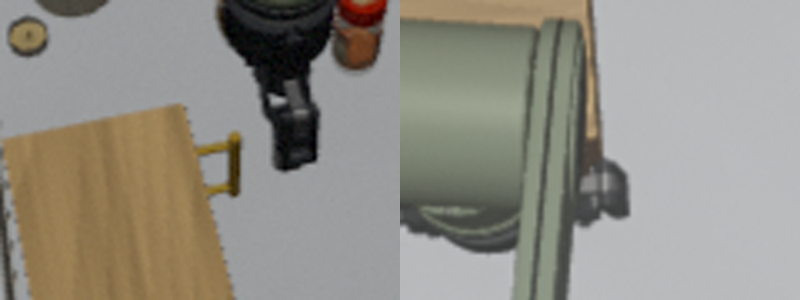

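In the left half (scene view), the bar top is at about (251,200.5) and its bottom at (250.8,217.6). I predicted (251.3,201.3) and (250.8,217.3), so the pose agrees. Next I align above the handle and descend.

>>> {"op": "drive_tool", "data": {"commands": [[-0.32,-0.45,0,0,0,0,1],[-0.32,-0.45,0,0,0,0,1],[0,0,0,0,0,0,1],[0,0,0,0,0,0,1]]}}

```text
time_s: 3.3
tool_pos: [0.6218, -0.0562, 0.231]
tool_rot: [-0.0, -0.028, 1.0, 0.0]
ft_force: [0.2, 0.0, 0.6]
gripper_width: 0.997
finger_force: 0.0
```

```bash
python3 - <<'E'
from h import *
to(*door(0,.035,.19,.134))
E
```

```text
turn rz total -0.01
shift units [0.04 0.04 3.23] pos [ 0.6218 -0.0562  0.231 ] yang 1.627 zdir [-0.001  0.    -1.   ] t 3.3
```

>>> {"op": "drive_tool", "data": {"commands": [[0.04,0.04,0.65,0,0,0,1],[0,0,0.65,0,0,0,1],[0,0,0.65,0,0,0,1],[0,0,0.65,0,0,0,1],[0,0,0.62,0,0,0,1],[0,0,0,0,0,0,0],[0,0,0,0,0,0,-0.5],[0,0,0,0,0,0,-1],[0,0,0,0,0,0,-1],[0,0,0,0,0,0,-1]], "squeeze": 30}}

```text
time_s: 4.3
tool_pos: [0.6207, -0.0545, 0.1357]
tool_rot: [0.001, -0.029, 1.0, -0.0]
ft_force: [-0.8, 0.1, -0.1]
gripper_width: 0.144
finger_force: 0.0
```

>>> {"op": "drive_tool", "data": {"commands": [[0,0,0,0,0,0,-1],[0,0,0,0,0,0,-1],[0,0,0,0,0,0,-1]]}}

```text
time_s: 4.6
tool_pos: [0.6207, -0.0551, 0.1357]
tool_rot: [0.001, -0.029, 1.0, -0.001]
ft_force: [-0.8, -3.2, 5.5]
gripper_width: 0.118
finger_force: 29.6
```

>>> {"op": "drive_tool", "data": {"commands": [[0.22,0.045,0,0,0,0.333,-1],[0.22,0.045,0,0,0,0.333,-1],[0.44,0.097,0,0,0,0.667,-1],[0.44,0.097,0,0,0,0.667,-1],[0.44,0.097,0,0,0,0.667,-1],[0.44,0.097,0,0,0,0.667,-1],[0.22,0.045,0,0,0,0.333,-1]]}}

```text
time_s: 5.3
tool_pos: [0.5498, -0.0314, 0.1357]
tool_rot: [0.001, 0.163, 0.987, 0.0]
ft_force: [0.3, -3.2, 5.3]
gripper_width: 0.117
finger_force: 29.6
```

```bash
python3 - <<'E'
from h import *
for th in np.radians([18,20,22]): print(th,door(th,.035,.19,.134)); 
to(*door(np.radians(22),.035,.19,.1357))
E
```

```text
0.3141592653589793 (array([ 0.56256239, -0.03806684,  0.134     ]), np.float64(1.3138370614359172))
0.3490658503988659 (array([ 0.55650966, -0.03509376,  0.134     ]), np.float64(1.2789304763960305))
0.3839724354387525 (array([ 0.55056438, -0.03191125,  0.134     ]), np.float64(1.244023891356144))
turn rz total -0.02
shift units [-0.03 -0.01 -0.  ] pos [ 0.5498 -0.0314  0.1357] yang 1.242 zdir [ 0.002 -0.    -1.   ] t 5.3
```

>>> {"op": "drive_tool", "data": {"commands": [[0.22,0.045,0,0,0,0.333,-1],[0.44,0.097,0,0,0,0.667,-1],[0.44,0.097,0,0,0,0.667,-1],[0.44,0.097,0,0,0,0.667,-1],[0.44,0.097,0,0,0,0.667,-1],[0.44,0.097,0,0,0,0.667,-1],[0.44,0.097,0,0,0,0.667,-1],[0.44,0.097,0,0,0,0.667,-1],[0.44,0.097,0,0,0,0.667,-1],[0.44,0.097,0,0,0,0.667,-1]]}}

```text
time_s: 6.3
tool_pos: [0.4666, 0.0631, 0.1356]
tool_rot: [0.001, 0.476, 0.879, 0.001]
ft_force: [1.1, -0.6, 4.5]
gripper_width: 0.118
finger_force: 29.7
```

>>> {"op": "drive_tool", "data": {"commands": [[0.44,0.097,0,0,0,0.667,-1],[0.44,0.097,0,0,0,0.667,-1],[0.44,0.097,0,0,0,0.667,-1],[0.44,0.097,0,0,0,0.667,-1],[0.44,0.097,0,0,0,0.667,-1],[0.44,0.097,0,0,0,0.667,-1],[0.44,0.097,0,0,0,0.667,-1],[0.22,0.045,0,0,0,0.333,-1],[0,0,0,0,0,0,-1]]}}

```text
time_s: 7.2
tool_pos: [0.4539, 0.1631, 0.1356]
tool_rot: [0.001, 0.686, 0.727, 0.002]
ft_force: [2.4, 0.1, 5.3]
gripper_width: 0.116
finger_force: 29.9
```

```bash
python3 - <<'E'
from h import *
th=np.radians(90)
to(*door(th,.035,.19,.1357)); print(door(th,.035,.19,0),door(th,-.043,.144,.06),bot.state()["joint_positions"])
E
```

```text
turn rz total 0.01
shift units [-0.07 -0.03 -0.  ] pos [0.4539 0.1631 0.1356] yang 0.058 zdir [ 0.004  0.002 -1.   ] t 7.2
(array([0.45300983, 0.16088068, 0.        ]), np.float64(0.05719999999999992)) (array([0.50339377, 0.08563802, 0.06      ]), np.float64(0.05719999999999992)) [3.20741198e-01 2.60473906e-01 1.91625896e+00 8.70958130e-04
 9.60720066e-01 2.62254387e-01]
```

>>> {"op": "drive_tool", "data": {"commands": [[0,0,0,0,0,0,-0.6],[0,0,0,0,0,0,-0.2],[0,0,0,0,0,0,0],[0,0,0,0,0,0,0.2],[0,0,-0.4,0,0,0,0.4],[0,0,-0.8,0,0,0,0.4],[0,0,-1,0,0,0,0.5],[0,0,-1,0,0,0,1],[0,0,0,0,0,0,1]]}}

```text
time_s: 8.1
tool_pos: [0.4545, 0.1623, 0.2346]
tool_rot: [0.002, 0.687, 0.727, 0.004]
ft_force: [-0.2, 0.7, 0.8]
gripper_width: 1.001
finger_force: 0.0
```

```bash
python3 - <<'E'
from h import *
print(proj("scene",[.5774,-.2636,.096]),proj("scene",[.5774,-.2636,.0]))
to([.5774,-.2636,.22],.047)
E
```

```text
[np.float64(252.78888655952295), np.float64(151.73098587239696)] [np.float64(252.2929927951475), np.float64(169.30631653648558)]
turn rz total 0.09
shift units [-14.37   3.43   0.49] pos [0.4545 0.1623 0.2346] yang 0.057 zdir [ 0.008  0.003 -1.   ] t 8.1
```

>>> {"op": "drive_tool", "data": {"commands": [[-0.9,0.215,0,0,0,0.09,1],[-0.9,0.215,0,0,0,0,1],[-0.9,0.215,0,0,0,0,1],[-0.9,0.215,0,0,0,0,1],[-0.9,0.215,0,0,0,0,1],[-0.9,0.215,0,0,0,0,1],[-0.9,0.215,0,0,0,0,1],[-0.9,0.215,0,0,0,0,1],[-0.9,0.215,0,0,0,0,1],[-0.9,0.215,0,0,0,0,1]]}}

```text
time_s: 9.1
tool_pos: [0.5295, -0.1059, 0.2296]
tool_rot: [-0.001, 0.69, 0.724, -0.0]
ft_force: [0.4, -0.4, -0.6]
gripper_width: 1.0
finger_force: 0.0
```

>>> {"op": "drive_tool", "data": {"commands": [[-0.9,0.215,0,0,0,0,1],[-0.9,0.215,0,0,0,0,1],[-0.9,0.215,0,0,0,0,1],[-0.9,0.215,0,0,0,0,1],[-0.9,0.215,0,0,0,0,1],[-0.4,0.1,0,0,0,0,1],[0,0,0,0,0,0,1],[0,0,0,0,0,0,1]]}}

```text
time_s: 9.9
tool_pos: [0.5716, -0.2491, 0.2301]
tool_rot: [-0.001, 0.69, 0.724, 0.0]
ft_force: [-0.3, 0.3, -0.9]
gripper_width: 1.002
finger_force: 0.0
```

```bash
python3 - <<'E'
from h import *
to([.5774,-.2636,.061],.047)
a=grab("scene","s2.png");b=grab("top","t2.png")
a=cv2.resize(a[110:290,180:340],None,fx=2.5,fy=2.5,interpolation=2);b=cv2.resize(b[100:280,200:360],None,fx=2.5,fy=2.5,interpolation=2)
cv2.imwrite('pics/c2.png',cv2.cvtColor(np.hstack([a,b]),cv2.COLOR_RGB2BGR))
E
```

```text
turn rz total 0.01
shift units [-0.49  0.17  5.64] pos [ 0.5716 -0.2491  0.2301] yang 0.048 zdir [-0.001  0.002 -1.   ] t 9.9
```

View pics/c2.png

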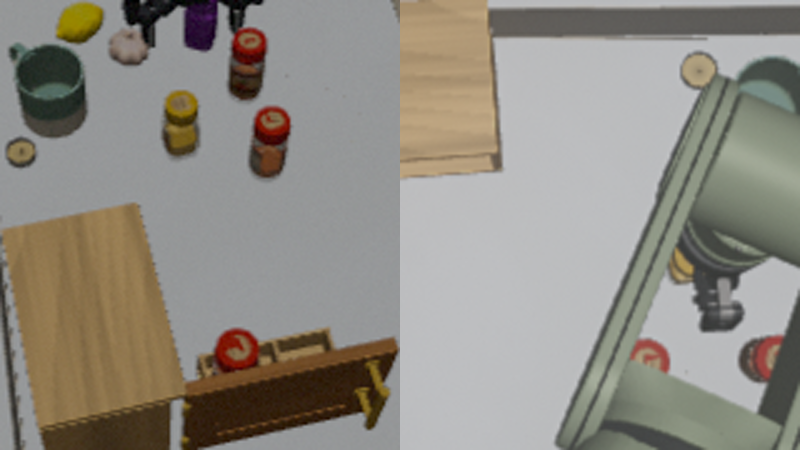

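The scene half shows the door open at about 90°. The red jar stands in the hinge-side pocket at about (275,250), the free pocket is empty at about (301,245), and the yellow jar is undisturbed at (252,158). Next I align and descend onto the jar.

>>> {"op": "drive_tool", "data": {"commands": [[-0.25,0.09,0,0,0,0,1],[-0.24,0.08,0.3,0,0,0,1],[0,0,0.7,0,0,0,1],[0,0,0.9,0,0,0,1],[0,0,0.9,0,0,0,1],[0,0,0.9,0,0,0,1],[0,0,0.8,0,0,0,1],[0,0,0.7,0,0,0,1],[0,0,0.4,0,0,0,1],[0,0,0,0,0,0,1]]}}

```text
time_s: 11.0
tool_pos: [0.5768, -0.264, 0.0605]
tool_rot: [-0.002, 0.69, 0.724, -0.001]
ft_force: [-0.7, 0.3, -0.2]
gripper_width: 1.001
finger_force: 0.0
```

>>> {"op": "drive_tool", "data": {"commands": [[0,0,0,0,0,0,0.5],[0,0,0,0,0,0,0.2],[0,0,0,0,0,0,0],[0,0,0,0,0,0,-0.2],[0,0,0,0,0,0,-0.4],[0,0,0,0,0,0,-1],[0,0,0,0,0,0,-1],[0,0,0,0,0,0,-1]], "squeeze": 25}}

```text
time_s: 11.8
tool_pos: [0.5784, -0.2647, 0.064]
tool_rot: [0.001, 0.69, 0.724, 0.0]
ft_force: [-0.9, 0.3, 6.0]
gripper_width: 0.479
finger_force: 25.6
```

```bash
python3 - <<'E'
from h import *
to([.5774,-.2636,.061],.047);print(bot.state()["ft_force"],bot.state()["gripper_width"])
# door angle check from scene image: handle bar
for th in(1.53,1.57,1.60): 
  p=door(th,.035,.19,.167)[0];print(th,np.round(proj("scene",p),1),np.round(proj("scene",[*p[:2],.075]),1), np.round(proj("scene",door(th,0,.216,.178)[0]),1))
im=cv2.imread('pics/s2.png')[225:300,310:350];h=cv2.cvtColor(im,cv2.COLOR_BGR2HSV)
cv2.imwrite('pics/c3.png',cv2.resize(im,None,fx=10,fy=8,interpolation=2))
E
```

```text
turn rz total 0.01
shift units [ 0.04 -0.03  0.1 ] pos [ 0.5784 -0.2647  0.064 ] yang 0.048 zdir [ 0.002 -0.001 -1.   ] t 11.8
[-0.86529778  0.28179586  6.01916329] 0.4787599505205045
1.53 [333.8 263.8] [327.8 276.8] [339.3 246.7]
1.57 [334.4 266.7] [328.3 279.7] [340.5 249.8]
1.6 [334.7 269. ] [328.6 281.8] [341.3 252.2]
```

View pics/c3.png

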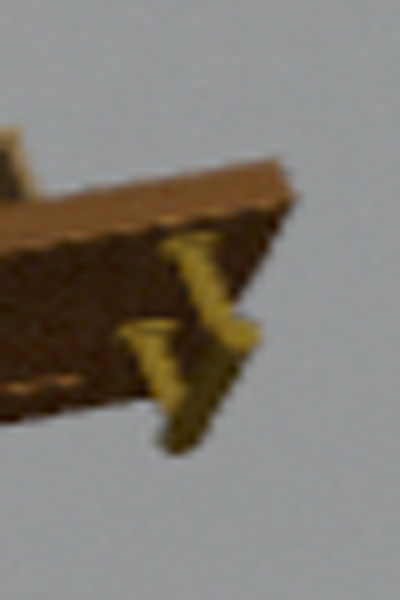

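The crop puts the door's outer top corner at about (339.5,249.4) and the bar top at about (333.8,266.3), so the door angle is about 1.57 rad. The jar is gripped (0.479 × 85 ≈ 41 mm). Next is the lift.

>>> {"op": "drive_tool", "data": {"commands": [[0,0,-0.2,0,0,0,-1],[0,0,-0.5,0,0,0,-1],[0,0,-0.8,0,0,0,-1],[0,0,-0.8,0,0,0,-1],[0,0,-0.8,0,0,0,-1],[0,0,-0.8,0,0,0,-1],[0,0,-0.6,0,0,0,-1],[0,0,-0.3,0,0,0,-1],[0,0,0,0,0,0,-1]]}}

```text
time_s: 12.7
tool_pos: [0.5783, -0.2646, 0.2077]
tool_rot: [0.001, 0.69, 0.724, 0.0]
ft_force: [0.3, -0.4, -1.7]
gripper_width: 0.477
finger_force: 25.6
```

```bash
python3 - <<'E'
from h import *
p,y=door(1.57,-.043,.144,.20);print(p,y,bot.state()["ft_force"],bot.state()["gripper_width"])
to(p,y)
E
```

```text
[0.50343455 0.08552551 0.2       ] 0.05799632679489641 [ 0.28259065 -0.40242189 -1.73386261] 0.47739751273628744
turn rz total -0.1
shift units [11.79 -1.81  0.26] pos [ 0.5783 -0.2646  0.2077] yang 0.048 zdir [ 0.002 -0.001 -1.   ] t 12.7
```

>>> {"op": "drive_tool", "data": {"commands": [[0.4,-0.06,0,0,0,-0.1,-1],[0.8,-0.12,0,0,0,0,-1],[0.9,-0.14,0,0,0,0,-1],[0.9,-0.14,0,0,0,0,-1],[0.9,-0.14,0,0,0,0,-1],[0.9,-0.14,0,0,0,0,-1],[0.9,-0.14,0,0,0,0,-1],[0.9,-0.14,0,0,0,0,-1],[0.9,-0.14,0,0,0,0,-1],[0.9,-0.14,0,0,0,0,-1]]}}

```text
time_s: 13.7
tool_pos: [0.5226, -0.0133, 0.2052]
tool_rot: [-0.001, 0.686, 0.728, -0.001]
ft_force: [0.0, -0.4, -1.6]
gripper_width: 0.474
finger_force: 25.6
```

>>> {"op": "drive_tool", "data": {"commands": [[0.9,-0.14,0,0,0,0,-1],[0.8,-0.12,0,0,0,0,-1],[0.6,-0.09,0,0,0,0,-1],[0.4,-0.06,0,0,0,0,-1],[0,0,0,0,0,0,-1],[0,0,0,0,0,0,-1]]}}

```text
time_s: 14.3
tool_pos: [0.5071, 0.0649, 0.2062]
tool_rot: [-0.0, 0.686, 0.728, -0.001]
ft_force: [0.3, -1.4, -1.1]
gripper_width: 0.479
finger_force: 25.6
```

```bash
python3 - <<'E'
from h import *
p,y=door(1.57,-.043,.144,.125)
to(p,y)
a=grab("scene","s4.png");b=grab("top","t4.png")
a=cv2.resize(a[180:310,220:360],None,fx=4,fy=4,interpolation=2)
b=cv2.resize(b[120:250,120:260],None,fx=4,fy=4,interpolation=2)
cv2.imwrite('pics/c4.png',cv2.cvtColor(cv2.resize(np.hstack([a,b]),(800,371)),cv2.COLOR_RGB2BGR))
E
```

```text
turn rz total 0.01
shift units [ 0.69 -0.08  2.71] pos [0.5071 0.0649 0.2062] yang 0.059 zdir [-0.001 -0.001 -1.   ] t 14.3
```

View pics/c4.png

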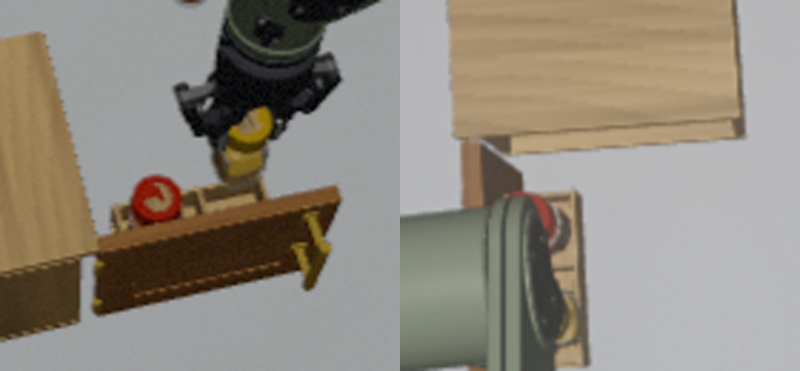

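Left half: the yellow jar hangs upright at about (307,226), just in front of the free pocket, and the red jar is still in its own pocket. Right half: the rack rail is at about column 183, the divider at row 214 and the end wall at row 247. I'll compare those with the model.

```bash
python3 - <<'E'
from h import *
for w in(.104,.144,.174): print(w,np.round(proj("top",door(1.57,-.072,w,.096)[0]),1))
print(np.round(proj("scene",door(1.57,-.07,.172,.096)[0]),1),"seen",220+265/2.857,180+180/2.857)
E
```

```text
0.104 [181.6 217. ]
0.144 [182.4 234. ]
0.174 [183.  246.9]
[310.7 242. ] seen 312.7546377318866 243.00315015750786
```

>>> {"op": "drive_tool", "data": {"commands": [[0.25,-0.03,0,0,0,0,-1],[0.25,-0.03,0,0,0,0,-1],[0.19,-0.02,0,0,0,0,-1],[0,0,0,0,0,0,-1],[0,0,0,0,0,0,-1]]}}

```text
time_s: 14.9
tool_pos: [0.5038, 0.0858, 0.2067]
tool_rot: [0.0, 0.686, 0.728, 0.0]
ft_force: [-0.3, 0.3, -1.3]
gripper_width: 0.479
finger_force: 25.6
```

```bash
python3 - <<'E'
from h import *
p,y=door(1.57,-.043,.144,.125)
to(p,y)
E
```

```text
turn rz total 0.01
shift units [-0.01 -0.01  2.72] pos [0.5038 0.0858 0.2067] yang 0.059 zdir [ 0. -0. -1.] t 14.9
```

>>> {"op": "drive_tool", "data": {"commands": [[0,0,0.4,0,0,0,-1],[0,0,0.5,0,0,0,-1],[0,0,0.5,0,0,0,-1],[0,0,0.5,0,0,0,-1],[0,0,0.4,0,0,0,-1],[0,0,0.2,0,0,0,-1],[0,0,0,0,0,0,-1],[0,0,0,0,0,0,-1]]}}

```text
time_s: 15.7
tool_pos: [0.5042, 0.0856, 0.132]
tool_rot: [0.0, 0.686, 0.727, 0.0]
ft_force: [0.0, -0.8, -1.0]
gripper_width: 0.477
finger_force: 25.6
```

>>> {"op": "drive_tool", "data": {"commands": [[0,0,0.06,0,0,0,-1],[0,0,0.06,0,0,0,-1],[0,0,0.06,0,0,0,-1],[0,0,0,0,0,0,-1],[0,0,0,0,0,0,-1]]}}

```text
time_s: 16.2
tool_pos: [0.5038, 0.0856, 0.1263]
tool_rot: [-0.0, 0.686, 0.727, 0.0]
ft_force: [1.1, 0.4, -2.4]
gripper_width: 0.476
finger_force: 25.6
```

>>> {"op": "drive_tool", "data": {"commands": [[0,0,0.03,0,0,0,-1],[0,0,0.03,0,0,0,-1],[0,0,0.03,0,0,0,-1],[0,0,0,0,0,0,-1]]}}

```text
time_s: 16.6
tool_pos: [0.5039, 0.0856, 0.124]
tool_rot: [0.0, 0.686, 0.727, 0.0]
ft_force: [-0.7, -0.1, 2.5]
gripper_width: 0.481
finger_force: 25.9
```

>>> {"op": "drive_tool", "data": {"commands": [[0,0,0.03,0,0,0,-1],[0,0,0.03,0,0,0,-1],[0,0,0,0,0,0,-1]]}}

```text
time_s: 16.9
tool_pos: [0.504, 0.0856, 0.1239]
tool_rot: [0.0, 0.686, 0.727, 0.0]
ft_force: [-4.3, -0.7, 14.1]
gripper_width: 0.477
finger_force: 27.2
```

>>> {"op": "drive_tool", "data": {"commands": [[0,0,-0.06,0,0,0,-1],[0,0,0,0,0,0,-0.2],[0,0,0,0,0,0,0],[0,0,0,0,0,0,0.15],[0,0,0,0,0,0,0.3],[0,0,0,0,0,0,0.3],[0,0,-0.3,0,0,0,0.3],[0,0,-0.6,0,0,0,0.3],[0,0,-0.9,0,0,0,0.3],[0,0,-0.9,0,0,0,0.3]]}}

```text
time_s: 17.9
tool_pos: [0.5037, 0.0855, 0.2059]
tool_rot: [-0.0, 0.686, 0.727, -0.0]
ft_force: [0.9, 0.7, -0.3]
gripper_width: 0.653
finger_force: 0.0
```

>>> {"op": "drive_tool", "data": {"commands": [[0,0,-0.9,0,0,0,0.3],[0,0,-0.3,0,0,0,0.3],[0,0,0,0,0,0,0.3]]}}

```text
time_s: 18.2
tool_pos: [0.5045, 0.0857, 0.242]
tool_rot: [0.001, 0.686, 0.727, 0.001]
ft_force: [1.0, -0.6, -0.5]
gripper_width: 0.648
finger_force: 0.0
```

```bash
python3 - <<'E'
from h import *
p,y=door(1.57,.035,.19,.23)
to(p,y)
a=grab("scene","s5.png")
a=cv2.resize(a[180:310,220:360],None,fx=4,fy=4,interpolation=2)
cv2.imwrite('pics/c5.png',cv2.cvtColor(a,cv2.COLOR_RGB2BGR))
E
```

```text
turn rz total 0.0
shift units [ 2.6  -1.57  0.4 ] pos [0.5045 0.0857 0.242 ] yang 0.058 zdir [ 0.003  0.001 -1.   ] t 18.2
```

View pics/c5.png

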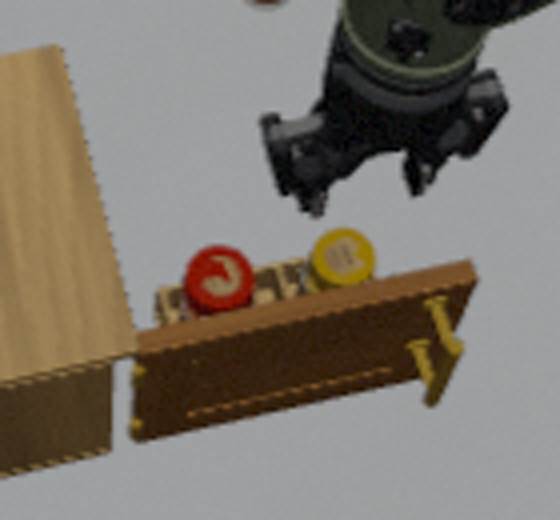

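The crop shows the yellow jar standing upright in the free pocket, with its cap at about (306,244). The red jar is still standing at (275,250) and the door hasn't moved: bar top (334,266). Next I regrip the handle.

>>> {"op": "drive_tool", "data": {"commands": [[0.5,-0.3,0,0,0,0,0.7],[0.9,-0.52,0,0,0,0,1],[0.8,-0.5,0,0,0,0,1],[0.45,-0.25,0,0,0,0,1],[0,0,0,0,0,0,1],[0,0,0,0,0,0,1]]}}

```text
time_s: 18.85
tool_pos: [0.4518, 0.1619, 0.2394]
tool_rot: [-0.0, 0.686, 0.728, -0.001]
ft_force: [-0.3, -0.6, 0.2]
gripper_width: 0.999
finger_force: 0.0
```

```bash
python3 - <<'E'
from h import *
p,y=door(1.575,.035,.19,.1355)
to(p,y)
E
```

```text
turn rz total 0.06
shift units [-0.01  0.04  3.46] pos [0.4518 0.1619 0.2394] yang 0.059 zdir [-0.002 -0.001 -1.   ] t 18.85
```

>>> {"op": "drive_tool", "data": {"commands": [[0,0.06,0.5,0,0,0,1],[0,0,0.75,0,0,0,1],[0,0,0.75,0,0,0,1],[0,0,0.75,0,0,0,1],[0,0,0.5,0,0,0,1],[0,0,0.2,0,0,0,0.5],[0,0,0,0,0,0,0],[0,0,0,0,0,0,-0.4],[0,0,0,0,0,0,-0.6],[0,0,0,0,0,0,-0.7]]}}

```text
time_s: 19.85
tool_pos: [0.4545, 0.1624, 0.1379]
tool_rot: [0.0, 0.686, 0.727, 0.001]
ft_force: [0.4, 0.1, 0.3]
gripper_width: 0.159
finger_force: 0.0
```

>>> {"op": "drive_tool", "data": {"commands": [[0,0,0,0,0,0,-0.8],[0,0,0,0,0,0,-1],[0,0,0,0,0,0,-1],[0,0,0,0,0,0,-1]]}}

```text
time_s: 20.25
tool_pos: [0.4538, 0.1624, 0.1378]
tool_rot: [-0.0, 0.686, 0.727, 0.0]
ft_force: [-2.9, -0.6, 5.7]
gripper_width: 0.117
finger_force: 24.7
```

```bash
python3 - <<'E'
from h import *
p,y=door(1.575,.035,.19,.1355)
to(p,y)
E
```

```text
turn rz total 0.05
shift units [-0.02 -0.02  0.08] pos [0.4538 0.1624 0.1378] yang 0.058 zdir [ 0.  0. -1.] t 20.25
```

>>> {"op": "drive_tool", "data": {"commands": [[-0.166,-0.029,0,0,0,-0.25,-1],[-0.166,-0.029,0,0,0,-0.25,-1],[-0.333,-0.052,0,0,0,-0.5,-1],[-0.333,-0.052,0,0,0,-0.5,-1],[-0.333,-0.052,0,0,0,-0.5,-1],[-0.333,-0.052,0,0,0,-0.5,-1],[-0.333,-0.052,0,0,0,-0.5,-1],[-0.333,-0.052,0,0,0,-0.5,-1],[-0.333,-0.052,0,0,0,-0.5,-1],[-0.333,-0.052,0,0,0,-0.5,-1]]}}

```text
time_s: 21.25
tool_pos: [0.4632, 0.0722, 0.1378]
tool_rot: [-0.001, 0.496, 0.868, -0.0]
ft_force: [-3.9, -1.1, 7.2]
gripper_width: 0.117
finger_force: 24.9
```

>>> {"op": "drive_tool", "data": {"commands": [[-0.333,-0.052,0,0,0,-0.5,-1],[-0.333,-0.052,0,0,0,-0.5,-1],[-0.333,-0.052,0,0,0,-0.5,-1],[-0.333,-0.052,0,0,0,-0.5,-1],[-0.333,-0.052,0,0,0,-0.5,-1],[-0.333,-0.052,0,0,0,-0.5,-1],[-0.333,-0.052,0,0,0,-0.5,-1],[-0.333,-0.052,0,0,0,-0.5,-1],[-0.333,-0.052,0,0,0,-0.5,-1],[-0.333,-0.052,0,0,0,-0.5,-1]]}}

```text
time_s: 22.25
tool_pos: [0.5205, -0.0107, 0.1379]
tool_rot: [-0.001, 0.255, 0.967, -0.001]
ft_force: [-5.1, -4.7, 6.0]
gripper_width: 0.117
finger_force: 24.9
```

```bash
python3 - <<'E'
from h import *
p,y=door(1.57-np.radians(57),.035,.19,.1378)
to(p,y)
E
```

```text
turn rz total 0.03
shift units [ 0.   -0.01  0.  ] pos [ 0.5205 -0.0107  0.1379] yang 1.056 zdir [-0.002 -0.003 -1.   ] t 22.25
```

>>> {"op": "drive_tool", "data": {"commands": [[-0.333,-0.052,0,0,0,-0.5,-1],[-0.333,-0.052,0,0,0,-0.5,-1],[-0.333,-0.052,0,0,0,-0.5,-1],[-0.333,-0.052,0,0,0,-0.5,-1],[-0.333,-0.052,0,0,0,-0.5,-1],[-0.333,-0.052,0,0,0,-0.5,-1],[-0.333,-0.052,0,0,0,-0.5,-1],[-0.333,-0.052,0,0,0,-0.5,-1],[-0.166,-0.029,0,0,0,-0.25,-1],[-0.166,-0.029,0,0,0,-0.25,-1]]}}

```text
time_s: 23.25
tool_pos: [0.6024, -0.0517, 0.1379]
tool_rot: [0.0, 0.022, 1.0, -0.002]
ft_force: [-1.9, -6.4, 4.6]
gripper_width: 0.119
finger_force: 24.8
```

>>> {"op": "drive_tool", "data": {"commands": [[-0.11,-0.02,0,0,0,-0.167,-1],[-0.11,-0.02,0,0,0,-0.167,-1],[-0.11,-0.02,0,0,0,-0.167,-1],[-0.11,-0.02,0,0,0,-0.167,-1],[-0.055,-0.01,0,0,0,-0.083,-1],[0,0,0,0,0,0,-1]]}}

```text
time_s: 23.85
tool_pos: [0.6176, -0.0546, 0.1379]
tool_rot: [0.001, -0.016, 1.0, -0.002]
ft_force: [-0.3, -5.9, 3.5]
gripper_width: 0.12
finger_force: 24.7
```

```bash
python3 - <<'E'
from h import *
p,y=door(0,.035,.19,.1378)
to(p,y)
E
```

```text
turn rz total -0.23
shift units [-0.1  -0.02  0.  ] pos [ 0.6176 -0.0546  0.1379] yang 1.604 zdir [ 0.002 -0.004 -1.   ] t 23.85
```

>>> {"op": "drive_tool", "data": {"commands": [[-0.055,-0.01,0,0,0,-0.083,-1],[-0.05,-0.01,0,0,0,-0.083,-1],[-0.03,0,0,0,0,-0.04,-1],[0,0,0,0,0,0,-1]]}}

```text
time_s: 24.25
tool_pos: [0.6212, -0.0551, 0.1379]
tool_rot: [0.001, -0.027, 1.0, -0.002]
ft_force: [-2.2, -5.2, 3.2]
gripper_width: 0.115
finger_force: 24.7
```

>>> {"op": "drive_tool", "data": {"commands": [[-0.03,0,0,0,0,0,-1],[-0.03,0,0,0,0,0,-1],[0,0,0,0,0,0,-1]]}}

```text
time_s: 24.55
tool_pos: [0.6212, -0.0551, 0.1379]
tool_rot: [-0.002, -0.027, 1.0, -0.002]
ft_force: [-5.5, -5.6, 5.6]
gripper_width: 0.112
finger_force: 25.0
```

>>> {"op": "drive_tool", "data": {"commands": [[-0.04,0,0,0,0,0,-1],[-0.04,0,0,0,0,0,-1],[0,0,0,0,0,0,-1]]}}

```text
time_s: 24.85
tool_pos: [0.6211, -0.0551, 0.1378]
tool_rot: [-0.004, -0.027, 1.0, -0.002]
ft_force: [-12.4, -6.5, 10.2]
gripper_width: 0.118
finger_force: 25.3
```

>>> {"op": "drive_tool", "data": {"commands": [[0,0,0,0,0,0,-0.6],[0,0,0,0,0,0,-0.2],[0,0,0,0,0,0,0.2],[0,0,0,0,0,0,0.3],[0,0,-0.3,0,0,0,0.3],[0,0,-0.7,0,0,0,0.3],[0,0,-0.9,0,0,0,0.3],[0,0,-0.9,0,0,0,0.3],[0,0,-0.9,0,0,0,0.3],[0,0,0,0,0,0,0.3]]}}

```text
time_s: 25.85
tool_pos: [0.6273, -0.0528, 0.2533]
tool_rot: [0.005, -0.027, 1.0, -0.001]
ft_force: [-0.0, 0.2, 0.5]
gripper_width: 0.654
finger_force: 0.0
```

>>> {"op": "drive_tool", "data": {"commands": [[0.6,0,-0.3,0,0,0,0.3],[0.9,0,0,0,0,0,0.3],[0.9,0,0,0,0,0,0.3],[0.9,0,0,0,0,0,0.3],[0.9,0,0,0,0,0,0.3],[0.4,0,0,0,0,0,0.3],[0,0,0,0,0,0,0.3],[0,0,0,0,0,0,0.3]]}}

```text
time_s: 26.65
tool_pos: [0.4883, -0.0601, 0.2572]
tool_rot: [0.001, -0.027, 1.0, 0.0]
ft_force: [-0.3, 0.4, 0.1]
gripper_width: 0.648
finger_force: 0.0
```

```bash
python3 - <<'E'
from h import *
a=grab("scene","s6.png");b=grab("top","t6.png")
a=cv2.resize(a[110:290,180:340],None,fx=2.5,fy=2.5,interpolation=2);b=cv2.resize(b[90:270,130:290],None,fx=2.5,fy=2.5,interpolation=2)
cv2.imwrite('pics/c6.png',cv2.cvtColor(np.hstack([a,b]),cv2.COLOR_RGB2BGR))
i=cv2.imread('pics/s0.png');j=cv2.imread('pics/s6.png')
d=cv2.absdiff(i,j).max(2)[180:310,175:262];print("diff px round cupboard",(d>40).sum())
ys,xs=np.where(d>40);print(np.c_[xs+175,ys+180][:12].tolist())
E
```

```text
diff px round cupboard 0
[]
```

View pics/c6.png

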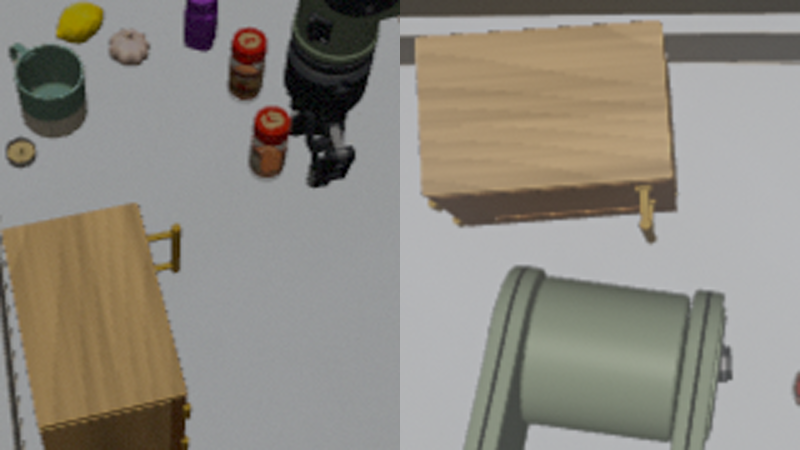

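The door is shut: the region around the cupboard matches the first picture, with no pixels differing. The handle is at (251,203), both worktop red jars stand where they were, and the gripper is clear.

```bash
python3 -c "
from bench import bot;print(bot.finish_job())"
```

```text
the job is handed in; nothing more can be done
None
```

I opened the cupboard door to about a right angle, stood the yellow-capped jar upright in the free rack pocket, shut the door fully and handed the job in at about 27 s. I left the two worktop red jars alone, and the red jar in the rack was still standing when last seen, before the door closed.

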